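# Set up the folding inspection stand and put the tall test piece on it

### The arm

A 6-joint arm with a two-finger parallel gripper is mounted at the origin on a cart in front of the work surface, level with it; the furniture and walls round the work are solid. World frame = base frame: x ahead of the robot, y to its left, z up, the work surface at z = 0. Lengths are in mm, angles in rad, forces in N, time in s.
With the tool pointing down it reaches from about 350 to 875 mm from the base axis. Payload 4.2 kg.
Tool frame: the origin (TCP) lies at the very end of the fingers, on their centre line; the grasp point (between the pads) lies robot.grip_point_offset behind it (robot.grip_point_offset is the distance from the TCP to the grasp point, in mm); z points along the fingers, y is the line along which they close (so a half turn about z gives the same grasp; the last joint's range is limited). The gripper opens to 87 mm and grips with 3 to 60 N. Pads are 19 mm wide; open, the fingers measure 117 mm over their backs; the gripper's body (75 mm by 190 mm) begins 51 mm behind the grasp point.
Start: joints at [1.49, 0.385, 0.008, 0, -1.194, -0.259], TCP at [208.279, 589.253, 222.55] pointing down, gripper open.
Joint ranges: [-3.14, 3.14], [-1.21, 2.06], [-1.07, 1.41], [-3.16, 2.05], [-2.99, -0.16], [-3.1, 3.1]. Speed limits (rad/s): [2.79, 2.79, 3.14, 3.14, 3.14, 3.14].

### API

Orientations are given as a unit quaternion [x, y, z, w].
In Python, from cell import robot, optics gives the robot as it stands.
- The arm moves only by the tool jog_arm, never from a script. Its argument "steps" is text: rows parted by semicolons, each of 7 numbers parted by spaces: the shift along the world's x, y, z normalised to -1 to 1, where 1 is 0.025 m, then the turn, a rotation vector about the world's x, y, z normalised to -1 to 1, where 1 is 8 degrees, then the gripper command: -1 is shut, 1 is fully open, values between are in proportion. A call has 1 to 20 rows; each row shifts and turns the commanded pose from where the row before left it; what a row does not reach is not made up. A row lasts 1/10 s, in which the tool goes at most 50 mm and 8.59 degrees, less where a joint would pass 70% of its speed; a pose out of reach is approached as far as the arm can. A call with a number of a shift or a turn outside -1 to 1 is refused whole. A call with a gripper value outside its range is refused whole. The fingers move at their own pace and stop on an object; "squeeze" is the grip in N (left out, the last holds). Time passes only in rows, so rows that do not move let the fingers close. It gives the time, the measured TCP pose, the force, the opening and the grip force at its end, in the units of the state.
- robot.observe(): the state, without advancing time (a new reading comes with each control period).
- optics.camera(name): name is "side" or "top"; returns a dict with "img" (400x640x3 uint8, red, green, blue), "K" (3x3 intrinsics, pixels), "k1" (the pictures are not rectified: a ray, as slopes to the right and down, at radius r is drawn at 1 + k1 r^2 times it, then the intrinsics apply), "rvec" (rotation vector, rad) and "tvec" (3), from world to camera coordinates, as OpenCV has them. Camera axes: x right, y down, z forward; pixel columns grow to the right and rows downward; lengths in mm; the calibration is good to about 2 mm. A picture is of the moment at which its call begins. There is no depth.
- robot.job_done(): hands the job in; it is judged then, once.
The state is a dict: "time": time; "q": joint angles; "qd": joint speeds; "joint_torque": joint torques, N m; "tcp_pos": TCP position; "orientation": TCP orientation; "contact_force": force on the tool from outside, world axes, zero at the start; "torque": the same for the moment, N m; "gripper_width": finger opening in mm; "grip_force": force on a finger pad.
Only numpy, scipy, OpenCV 4.12 (cv2) and the standard library are available. Lean on these libraries where they do the work, as an engineer would, in place of code of your own. Each camera call takes 0.05 s, during which the arm holds its last target. There are 200 camera calls.

### The job

Set up the folding inspection stand for the taller of the two test pieces: push the stand's sprung prop leg up and back until it clicks over its ball catch and stays up against its stop by itself; feel for it, because the stop is set differently each time, and never press on the stand with more than 15 N, or the catch bends. Then draw the taller test piece out of the wooden rack and set it down gently on end in the stand's groove, leaning back against the leg. Let go, and leave the other test piece, the tape measure, the marker pen and the caliper where they are.

Things in the scene. Friction and masses are not known exactly. Their poses are not given: they have to be found in the camera images.
- stand: Folding inspection stand, screwed to the table: grey base plate 150 x 158 x 8 mm (x -85 to 65, y -67 to 91 mm) with a groove between aluminium end cheeks and a U-shaped folding leg. Origin: underside, below the groove's mid-length. x to the stand's back (away from the robot), y left along the groove, z up. On the left a stop plate rises from the hinge at y 59 to 94, up to z 110 mm.
- leg (a joint): Swing of the prop leg (rad), about an axis along stand y. 0 = folded: a spring holds it there, sloping up 0.7 rad from the hinge to the front. Grows as it swings up and back: its bar is at stand x = 20 - 65 cos(0.7 + j), z = 34 + 65 sin(0.7 + j) mm. Past a ball catch it meets a rubber stop at 1.03 to 1.51 (set anew each time, unmeasured) and stays; let go before, it springs back.
- leg_bar (a point): Middle of the leg's cross bar, a smooth black sleeve 12 mm thick, 80 mm long along stand y: push it here, from the robot's side. Pushed here the spring takes about 1.5 N; the ball catch 6 to 9 N, from 0.14 to 0.06 rad before the stop; then it eases, and on the stop the force rises 5 to 8 N per mm. Folded, it is 76 mm above the table, free in front. Its arc goes up and back.
- leg_hinge (a point): Middle of the leg's hinge axis, at stand x 20, y 0, z 34 mm. The leg's two round steel arms, 8 mm thick, lie at stand y +-52 mm, outside the cheeks; the left one rides over the ball of the catch, carried with the stop on the plate at the left.
- groove (a point): Middle of the groove's rubber floor, at stand x -6, y 0, z 14 mm. The groove runs from x -20 mm (front lip, flaring forward, up to z 30) to x 8 mm (low rear ridge up to z 19; behind it free space); the cheeks at its ends have inner faces at y +-39 mm and are 46 mm high.
- test_piece_0: The taller test piece: grey-faced chipboard 140 x 61 x 19 mm, 0.09 to 0.15 kg, standing on end in a rack slot. Body x runs up the 140 mm, y across the 61, z across the 19 mm; origin in the middle of one 61 x 140 face. Take it across its thickness within 20 mm of its upper end, so that the fingers stay above the leg's bar (whose top is at most 104 mm above the table once up) in the stand.
- piece_foot (a point): Middle of the taller piece's lower end face.
- piece_top (a point): Middle of the taller piece's upper end face, 150 mm above the table while it stands in the rack.
- test_piece_1: The shorter test piece, 110 x 56 x 19 mm, of the same grey-faced chipboard, standing on end in the rack's other slot. Leave it there.
- rack: Wooden block 60 x 190 x 38 mm, fixed, with two slots side by side along its y at y +45 and -45 mm, each 23 mm (x) by 66 mm (y) and 28 mm deep (floor at z 10 mm). Origin under its middle, z up. Which piece stands in which slot changes.
- tape_measure: Yellow tape measure, 40 x 76 x 66 mm, to the left of the stand. Leave it.
- marker_a: White and black marker pen, 140 mm long, 16 mm thick, lying at the front of the table. Leave it.
- caliper: Digital caliper, 254 mm long, 80 mm over its jaws, 14 mm high, lying in front of the stand, near the table's edge. Leave it.
Mind the look-alikes: they are no part of the job. Leave any blue look-alike of the test_piece_0 alone.

How it is judged:
By the outcome, as a careful person would: the job done as asked, in the order asked, and still so for the second after the job is handed in, with the robot touching nothing.
It also fails if it takes over 61 s, if anything falls off the work surface, if the arm or the gripper's body presses on something with over 40 N, if the wrist force passes 120 N, or if a joint passes its speed limit or range.

## Working session

There is one attempt and no reset: what is moved stays moved. The work goes in short steps, Python scripts to look and compute and a tool call to move; the robot and the scene stay as the last step left them, time stands still between calls to the robot, and variables do not carry over. Pictures are saved under pics/ and viewed, at most 10 in all, crops included, and the job is handed in when it is done.

Besides the shell and the picture viewer there is one more tool, called after ">>>" in YAML: its name, and indented under it one key for each argument. jog_arm: Moves the arm, as the interface text tells. Its arguments: {"type":"object","properties":{"steps":{"type":"string"},"squeeze":{"type":"number"}},"required":["steps"]}

```bash
mkdir -p pics; cat > h.py <<'E'
import numpy as np, cv2
from cell import robot, optics
def cam(n):
    c=optics.camera(n); c={k:(np.array(v) if k!='img' else v) for k,v in c.items()}; return c
def ray(c,u,v):
    K=c['K']; d=np.array([(u-K[0,2])/K[0,0],(v-K[1,2])/K[1,1]]); k=float(c['k1']); p=d.copy()
    for _ in range(30): p=d/(1+k*(p@p))
    R,_=cv2.Rodrigues(c['rvec'].astype(float)); t=c['tvec'].reshape(3)
    o=-R.T@t; w=R.T@np.array([p[0],p[1],1]); return o,w/np.linalg.norm(w)
def onz(c,u,v,z):
    o,w=ray(c,u,v); return o+w*(z-o[2])/w[2]
def proj(c,P):
    R,_=cv2.Rodrigues(c['rvec'].astype(float)); q=R@np.array(P,float)+c['tvec'].reshape(3); p=q[:2]/q[2]; p=p*(1+float(c['k1'])*(p@p)); return c['K'][:2,:2]@p+c['K'][:2,2]
def tri(c1,p1,c2,p2):
    o1,w1=ray(c1,*p1);o2,w2=ray(c2,*p2)
    A=np.stack([w1,-w2],1); s=np.linalg.lstsq(A,o2-o1,rcond=None)[0]
    a=o1+s[0]*w1;b=o2+s[1]*w2; return (a+b)/2,np.linalg.norm(a-b)
def save(c,f,box=None,s=1):
    i=c['img'][:,:,::-1]
    if box: i=i[box[1]:box[3],box[0]:box[2]]
    cv2.imwrite('pics/'+f,cv2.resize(i,None,fx=s,fy=s,interpolation=cv2.INTER_CUBIC))
E
python3 - <<'E'
from h import *
a=cam('top');b=cam('side');save(a,'top.png',None,1.25);save(b,'side.png',None,1.25)
for c in(a,b):
    print(c['K'],c['k1'],ray(c,320,200))
s=robot.observe();print(s,robot.grip_point_offset)
E
```

```text
[[399.93830252   0.         320.77953439]
 [  0.         399.93830252 200.51532459]
 [  0.           0.           1.        ]] -0.018680951952886837 (array([ 356.11708028,   64.07433627, 1287.79848508]), array([ 0.07574542,  0.01711587, -0.99698028]))
[[460.70149239   0.         311.72584884]
 [  0.         460.70149239 200.91994779]
 [  0.           0.           1.        ]] -0.07001966499833433 (array([ 215.45749114, -905.46915957,  657.11172711]), array([ 0.23217135,  0.8465663 , -0.47898012]))
{'time': 0.1, 'q': array([ 1.48961620e+00,  3.85496836e-01,  6.77507635e-03, -4.28096998e-04,
       -1.19404158e+00, -2.58578595e-01]), 'qd': array([-0.00088833, -0.00255884,  0.00439952,  0.00123504,  0.00220403,
       -0.00068007]), 'joint_torque': array([-4.06642603e-04, -3.91690779e+01,  1.87932086e+01,  4.23189729e+00,
        1.34172957e-02, -7.50987556e-05]), 'tcp_pos': array([208.10641156, 588.75916155, 221.56459381]), 'orientation': array([ 9.85591324e-01, -1.69141171e-01, -1.11054085e-04,  9.97266420e-04]), 'contact_force': array([-0.15448639,  0.37567208, -0.09341666]), 'torque': array([-0.00408766,  0.03971034,  0.03123253]), 'grip_force': 0.0, 'gripper_width': 87.33352608099786} 18.700000000000003
```

View pics/top.png

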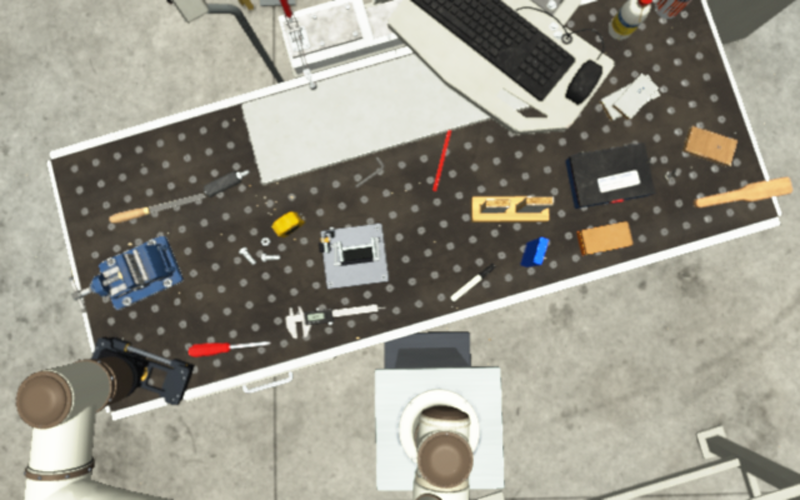

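View pics/side.png

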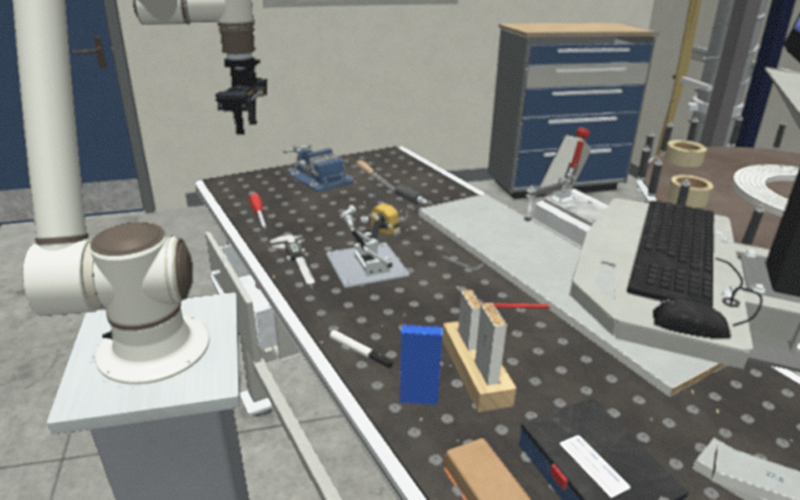

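The top view shows the stand at about (355,256) and the rack at (511,208), with the blue look-alike at (537,250); pixels are in the 1.25x picture. In the side view the two grey pieces stand in the rack at (470,320) and (492,345). I'll enlarge both to tell them apart.

```bash
python3 - <<'E'
from h import *
a=cam('top');b=cam('side')
def cr(c,x,y,w,h,s): return cv2.resize(c['img'][y:y+h,x:x+w,::-1],(w*s,h*s),interpolation=cv2.INTER_CUBIC)
m=np.zeros((600,800,3),np.uint8)
m[:300,:400]=cr(a,250,170,80,60,5)   # stand top
m[:300,400:]=cr(a,370,140,80,60,5)   # rack top
m[300:,:400]=cr(b,255,155,80,60,5)   # stand side
m[300:,400:]=cr(b,340,225,80,100,4)[:300,:400][:, :320] if 0 else cv2.resize(b['img'][225:330,340:480,::-1],(400,300),interpolation=cv2.INTER_CUBIC)
cv2.imwrite('pics/mos.png',m)
E
```

```text
(no output)
```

View pics/mos.png

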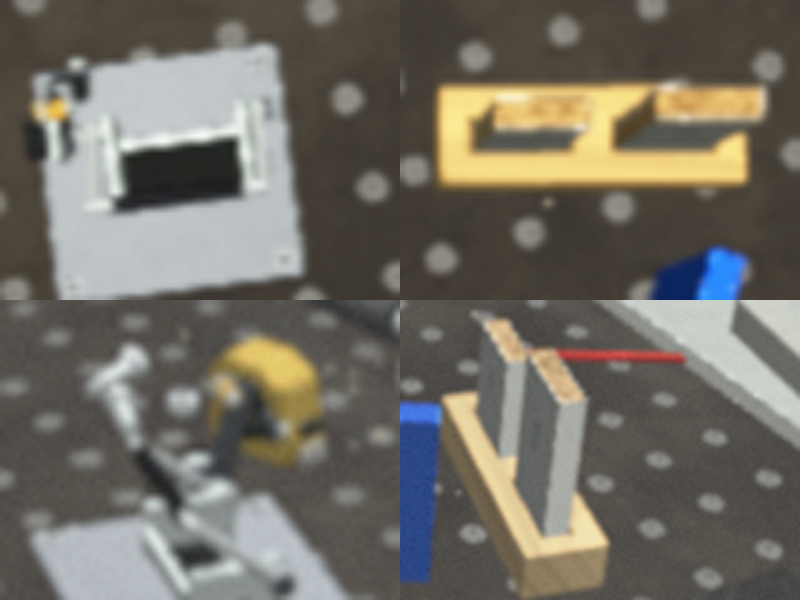

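Candidates: left piece, top face at top-view px (409,162), and right piece, at px (442,161). The blue one is at px (428,200). The right-hand piece rises more in both views, so I'll check its height numerically.

```bash
python3 - <<'E'
from h import *
a=cam('top');b=cam('side')
T=lambda X,Y:(370+(X-400)/5,140+Y/5); S=lambda X,Y:(340+(X-400)/2.857,225+(Y-300)/2.857); U=lambda X,Y:(250+X/5,170+Y/5)
print('right piece',tri(a,T(711,104),b,S(557,375)))
print('left piece',tri(a,T(543,112),b,S(504,342)))
for z,n,p in((150,'Rtop',[(657,92),(655,120),(765,118),(767,88)]),):
    P=np.array([onz(a,*T(*q),z) for q in p]);print(n,P.round(1),P.mean(0))
R=np.array([onz(a,*T(*q),38) for q in [(438,87),(748,87),(748,185),(438,185)]]);print('rack',R.round(1),R.mean(0))
g=a['img'][170:240,250:320].astype(int)
P=np.array([onz(a,*U(*q),8)[:2] for q in [(275,45),(303,275),(62,300)]])
L=np.array([(65,-67),(-85,-67),(-85,91)],float)
Lc=L-L.mean(0);Pc=P-P.mean(0);th=np.arctan2((Lc[:,0]*Pc[:,1]-Lc[:,1]*Pc[:,0]).sum(),(Lc*Pc).sum())
Rm=np.array([[np.cos(th),-np.sin(th)],[np.sin(th),np.cos(th)]]);o=P.mean(0)-Rm@L.mean(0)
print('stand',o,th,P.round(1),(L@Rm.T+o-P).round(1))
for n,q in dict(bar=(-29.7,0,76),barL=(-29.7,40,76),barR=(-29.7,-40,76),chLf=(-20,39,46),chRf=(-20,-39,46)).items():
    w=np.r_[Rm@q[:2]+o,q[2]]; u=proj(a,w); v=proj(b,w);print(n,w.round(1),'topmos',((u-[250,170])*5).round(),'sidemos',((v-[255,155])*5+[0,300]).round())
E
```

```text
right piece (array([ 548.18233304, -240.46775196,  150.00779902]), np.float64(0.893176121743645))
left piece (array([ 549.47583173, -149.48571936,  117.98018639]), np.float64(2.6004052063278404))
Rtop [[ 555.4 -209.7  150. ]
 [ 539.3 -207.9  150. ]
 [ 538.9 -270.8  150. ]
 [ 556.3 -272.8  150. ]] [ 547.46826287 -240.30274962  150.        ]
rack [[ 581.6  -99.    38. ]
 [ 576.9 -294.    38. ]
 [ 514.7 -291.2   38. ]
 [ 519.3  -97.    38. ]] [ 548.12972222 -195.30990314   38.        ]
stand [452.70359099 191.98196114] 0.09405181036521275 [[522.4 132.9]
 [373.9 117.8]
 [361.3 272.5]] [[ 1.3 -1.6]
 [ 0.4 -0.5]
 [-1.8  2.1]]
bar [423.1 189.2  76. ] topmos [179. 195.] sidemos [162. 482.]
barL [419.4 229.   76. ] topmos [114. 203.] sidemos [141. 451.]
barR [426.9 149.4  76. ] topmos [245. 187.] sidemos [184. 515.]
chLf [429.1 228.9  46. ] topmos [121. 189.] sidemos [159. 496.]
chRf [436.5 151.3  46. ] topmos [245. 175.] sidemos [201. 561.]
```

Confirmed: the right piece's top is at z = 150 and the left's at about 118. The right one, at (548,-240), is test_piece_0, being both grey and taller. The blue one stays put. The stand is at (452.7,192), yaw 0.094. I'm moving with the gripper closed to in front of the leg bar.

>>> jog_arm:
  steps: "0.398 -0.95 -0.17 0 0 -0.479 -1;0.398 -0.95 -0.17 0 0 -0.479 -1;0.398 -0.95 -0.17 0 0 -0.479 -1;0.398 -0.95 -0.17 0 0 -0.479 -1;0.398 -0.95 -0.17 0 0 -0.479 -1;0.398 -0.95 -0.17 0 0 -0.479 -1;0.398 -0.95 -0.17 0 0 -0.479 -1;0.398 -0.95 -0.17 0 0 -0.479 -1;0.398 -0.95 -0.17 0 0 -0.479 -1;0.398 -0.95 -0.17 0 0 -0.479 -1;0.398 -0.95 -0.17 0 0 -0.479 -1;0.398 -0.95 -0.17 0 0 -0.479 -1;0.398 -0.95 -0.17 0 0 -0.479 -1;0.398 -0.95 -0.17 0 0 -0.479 -1;0.398 -0.95 -0.17 0 0 -0.479 -1;0.398 -0.95 -0.17 0 0 -0.479 -1;0.398 -0.95 -0.17 0 0 -0.479 -1;0 0 0 0 0 0 -1"
  squeeze: 10

```text
time: 2.1
tcp_pos: [377.3, 183.1, 149.8]
orientation: [0.738, -0.675, -0.0, 0.001]
contact_force: [-0.3, 0.2, -0.2]
gripper_width: 0.5
grip_force: 0.0
```

>>> jog_arm:
  steps: "0 0 -0.86 0 0 0 -1;0 0 -0.86 0 0 0 -1;0 0 -0.86 0 0 0 -1;0 0 -0.86 0 0 0 -1;0.4 0.06 0 0 0 0 -1;0.2 0.02 0 0 0 0 -1;0 0 0 0 0 0 -1"

```text
time: 2.8
tcp_pos: [394.3, 188.9, 65.5]
orientation: [0.74, -0.673, 0.0, -0.002]
contact_force: [-0.1, -0.0, -0.8]
gripper_width: 0.3
grip_force: 0.0
```

```bash
python3 - <<'E'
from h import *
a=cam('top');b=cam('side')
m=np.zeros((400,800,3),np.uint8)
for i,(c,x,y) in enumerate(((a,245,165),(b,245,140))): m[:,i*400:i*400+400]=cv2.resize(c['img'][y:y+80,x:x+80,::-1],(400,400),interpolation=cv2.INTER_CUBIC)
cv2.imwrite('pics/app.png',m)
s=robot.observe();print(s['tcp_pos'],s['contact_force'])
ct,st=np.cos(.094),np.sin(.094)
for th in np.r_[.7,.9,1.1,1.3,1.5,np.arange(1.56,2.25,.06)]:
    f=max(0,th-np.pi/2); B=np.array([20-65*np.cos(th),34+65*np.sin(th)])
    p=B-21*np.array([np.cos(f),-np.sin(f)])-12*np.array([np.sin(f),np.cos(f)])
    print(round(th,2),p.round(1),'world',round(452.7+ct*p[0],1),round(192+st*p[0],1),round(p[1],1),'tilt deg',round(np.degrees(f),1))
E
```

```text
[393.17940141 188.14767808  65.27329467] [ 0.29032596 -0.63970485  0.3318247 ]
0.7 [-50.7  63.9] world 402.2 187.2 63.9 tilt deg 0.0
0.9 [-41.4  72.9] world 411.5 188.1 72.9 tilt deg 0.0
1.1 [-30.5  79.9] world 422.4 189.1 79.9 tilt deg 0.0
1.3 [-18.4  84.6] world 434.4 190.3 84.6 tilt deg 0.0
1.5 [-5.6 86.8] world 447.1 191.5 86.8 tilt deg 0.0
1.56 [-1.7 87. ] world 451.0 191.8 87.0 tilt deg 0.0
1.62 [ 1.6 88. ] world 454.3 192.2 88.0 tilt deg 2.8
1.68 [ 4.9 89. ] world 457.6 192.5 89.0 tilt deg 6.3
1.74 [ 8.2 89.8] world 460.9 192.8 89.8 tilt deg 9.7
1.8 [11.6 90.4] world 464.2 193.1 90.4 tilt deg 13.1
1.86 [15.  90.8] world 467.6 193.4 90.8 tilt deg 16.6
1.92 [18.4 91. ] world 471.0 193.7 91.0 tilt deg 20.0
1.98 [21.8 91. ] world 474.4 194.0 91.0 tilt deg 23.4
2.04 [25.2 90.8] world 477.8 194.4 90.8 tilt deg 26.9
2.1 [28.6 90.4] world 481.2 194.7 90.4 tilt deg 30.3
2.16 [32.  89.7] world 484.6 195.0 89.7 tilt deg 33.8
2.22 [35.3 88.9] world 487.9 195.3 88.9 tilt deg 37.2
```

View pics/app.png

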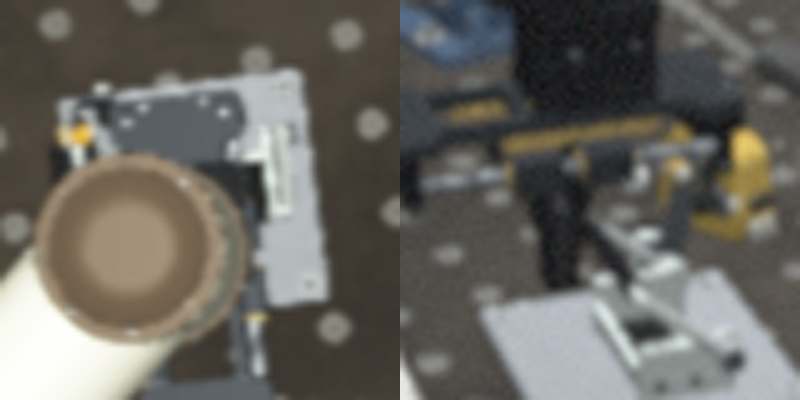

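The closed fingers (side px around (570,260) in the crop) sit just in front of the leg bar at (620,240). Starting the push along the arc.

>>> jog_arm:
  steps: "0.16 0.01 0 0 0 0 -1;0.16 0.01 0 0 0 0 -1;0.13 0.01 0.12 0 0 0 -1;0.13 0.01 0.12 0 0 0 -1;0.13 0.01 0.12 0 0 0 -1;0.14 0.01 0.09 0 0 0 -1;0.14 0.01 0.09 0 0 0 -1;0.14 0.01 0.09 0 0 0 -1;0 0 0 0 0 0 -1"

```text
time: 3.8
tcp_pos: [421.4, 189.7, 80.4]
orientation: [0.74, -0.673, 0.0, -0.0]
contact_force: [-2.7, 0.6, 0.0]
gripper_width: 0.6
grip_force: 1.0
```

>>> jog_arm:
  steps: "0.145 0.01 0.08 0 0 0 -1;0.145 0.01 0.06 0 0 0 -1;0.145 0.01 0.04 0 0 0 -1;0.145 0.01 0.04 0 0 0 -1;0.145 0.01 0.02 0 0 0 -1;0.145 0.01 0.01 0 0 0 -1;0.14 0.01 0.01 0 0 0 -1;0 0 0 0 0 0 -1"

```text
time: 4.6
tcp_pos: [446.6, 191.4, 86.6]
orientation: [0.739, -0.673, 0.0, -0.0]
contact_force: [-2.1, 0.5, -0.3]
gripper_width: 0.5
grip_force: 0.6
```

>>> jog_arm:
  steps: "0.08 0.01 0 0 0 0 -1;0.08 0.01 0.01 0 0 0 -1;0.065 0.01 0.02 -0.02 0.18 0 -1;0.065 0.01 0.02 -0.02 0.18 0 -1;0 0 0 0 0 0 -1"

```text
time: 5.1
tcp_pos: [454.2, 192.6, 87.8]
orientation: [0.739, -0.673, -0.017, 0.019]
contact_force: [-1.1, -0.5, 0.1]
gripper_width: 0.6
grip_force: 0.6
```

>>> jog_arm:
  steps: "0.065 0.01 0.02 -0.02 0.21 0 -1;0.065 0.01 0.02 -0.02 0.21 0 -1;0 0 0 0 0 0 -1"

```text
time: 5.4
tcp_pos: [457.2, 192.9, 88.7]
orientation: [0.738, -0.672, -0.036, 0.04]
contact_force: [-1.6, -1.1, 0.6]
gripper_width: 0.3
grip_force: 0.6
```

>>> jog_arm:
  steps: "0.065 0.01 0.015 -0.02 0.21 0 -1;0.065 0.01 0.015 -0.02 0.21 0 -1;0 0 0 0 0 0 -1"

```text
time: 5.7
tcp_pos: [460.2, 193.3, 89.4]
orientation: [0.737, -0.671, -0.056, 0.062]
contact_force: [-0.4, 0.3, 0.8]
gripper_width: 0.5
grip_force: 0.6
```

>>> jog_arm:
  steps: "0.067 0.01 0.015 -0.02 0.21 0 -1;0.067 0.01 0.01 -0.02 0.21 0 -1;0 0 0 0 0 0 -1"

```text
time: 6.0
tcp_pos: [463.3, 193.7, 89.9]
orientation: [0.735, -0.669, -0.076, 0.084]
contact_force: [-0.6, -0.5, 0.6]
gripper_width: 0.4
grip_force: 0.7
```

```bash
python3 - <<'E'
from h import *
F=[]
for _ in range(4): b=cam('side');F.append(robot.observe()['contact_force'])
print(np.round(F,1),np.mean(F,0)); save(b,'leg.png',(235,130,335,205),6)
E
```

```text
[[-1.  -1.  -0.5]
 [-0.6 -1.7  0.5]
 [-2.  -0.3 -0.2]
 [-1.5 -0.3 -0.1]] [-1.27742465 -0.82253951 -0.09434548]
```

View pics/leg.png

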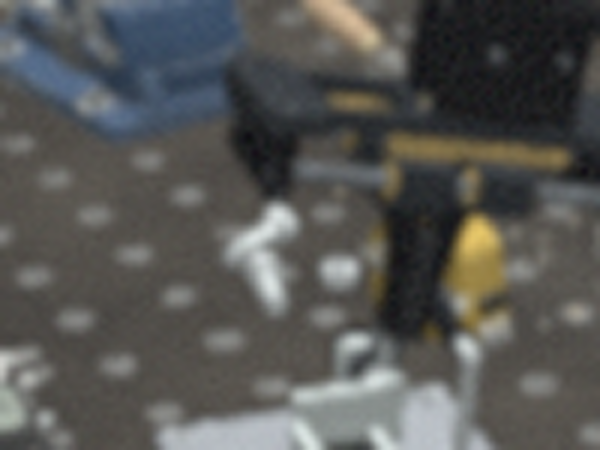

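The leg's arm, at (467,390) in the crop, is up and the fingers are against the bar. Mean force is about 1.3 N, so this is spring only and no catch yet. Continuing.

>>> jog_arm:
  steps: "0.068 0.01 0.01 -0.02 0.21 0 -1;0.068 0.01 0.01 -0.02 0.21 0 -1;0 0 0 0 0 0 -1"

```text
time: 6.5
tcp_pos: [466.1, 194.0, 90.5]
orientation: [0.732, -0.666, -0.096, 0.106]
contact_force: [-2.1, -1.4, 0.7]
gripper_width: 0.3
grip_force: 1.0
```

>>> jog_arm:
  steps: "0.068 0.005 0.005 -0.02 0.21 0 -1;0.068 0.005 0.005 -0.02 0.21 0 -1;0 0 0 0 0 0 -1"

```text
time: 6.8
tcp_pos: [470.8, 194.9, 90.6]
orientation: [0.729, -0.663, -0.114, 0.126]
contact_force: [0.9, -0.2, -0.4]
gripper_width: 0.4
grip_force: 0.0
```

The force dropped to about 0 and the TCP jumped ahead, so the leg has probably snapped over the catch. Feeling gently for the stop.

>>> jog_arm:
  steps: "0.04 0.005 0 -0.01 0.1 0 -1;0 0 0 0 0 0 -1"

```text
time: 7.0
tcp_pos: [471.3, 194.8, 91.0]
orientation: [0.728, -0.662, -0.119, 0.132]
contact_force: [-0.7, -0.3, 0.2]
gripper_width: 0.5
grip_force: 0.2
```

>>> jog_arm:
  steps: "0.04 0.005 0 -0.01 0.1 0 -1;0 0 0 0 0 0 -1"

```text
time: 7.2
tcp_pos: [471.5, 194.7, 90.9]
orientation: [0.727, -0.661, -0.125, 0.138]
contact_force: [-1.7, 0.5, 1.4]
gripper_width: 0.5
grip_force: 1.2
```

>>> jog_arm:
  steps: "0.04 0.005 0 -0.01 0.1 0 -1;0 0 0 0 0 0 -1"

```text
time: 7.4
tcp_pos: [472.0, 194.6, 91.0]
orientation: [0.726, -0.66, -0.13, 0.144]
contact_force: [-4.9, -0.2, 2.7]
gripper_width: 0.9
grip_force: 2.6
```

>>> jog_arm:
  steps: "0.03 0 0 -0.01 0.06 0 -1;0 0 0 0 0 0 -1"

```text
time: 7.6
tcp_pos: [472.3, 194.6, 91.0]
orientation: [0.725, -0.66, -0.133, 0.148]
contact_force: [-5.8, 0.0, 3.5]
gripper_width: 0.4
grip_force: 3.2
```

>>> jog_arm:
  steps: "0.03 0 0 -0.01 0.06 0 -1;0 0 0 0 0 0 -1"

```text
time: 7.8
tcp_pos: [472.5, 194.6, 91.0]
orientation: [0.724, -0.659, -0.136, 0.151]
contact_force: [-6.4, 0.4, 3.4]
gripper_width: 0.5
grip_force: 3.8
```

>>> jog_arm:
  steps: "-0.2 -0.02 0 0 0 0 -1;-0.3 -0.03 0 0 0 0 -1;-0.5 -0.05 0 0 0 0 -1;-0.5 -0.05 0 0 0 0 -1;0 0 0 0 0 0 -1"

```text
time: 8.3
tcp_pos: [435.7, 190.9, 91.2]
orientation: [0.725, -0.659, -0.134, 0.149]
contact_force: [0.3, 0.1, -0.5]
gripper_width: 0.5
grip_force: 0.0
```

```bash
python3 - <<'E'
from h import *
b=cam('side');a=cam('top');print(robot.observe()['contact_force'])
m=np.zeros((400,800,3),np.uint8)
for i,(c,x,y) in enumerate(((a,245,165),(b,255,140))): m[:,i*400:i*400+400]=cv2.resize(c['img'][y:y+80,x:x+80,::-1],(400,400),interpolation=cv2.INTER_CUBIC)
cv2.imwrite('pics/up.png',m)
E
```

```text
[-0.33823473 -0.95143426  0.00415544]
```

View pics/up.png

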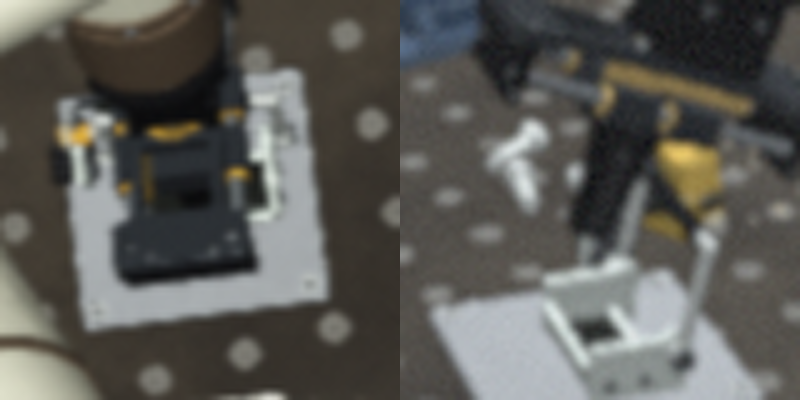

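The leg stays up by itself: in the side crop its arm runs from (683,355) to (708,240), leaning back, with the fingers clear. That puts it at about 1.93 rad, or j ≈ 1.23. Now working out the move to the taller piece.

```bash
python3 - <<'E'
from h import *
from scipy.spatial.transform import Rotation as R
a=cam('top');s=robot.observe();q=R.from_quat(s['orientation'])
print('blue',onz(a,434,195,140),'tcp',s['tcp_pos'].round(1))
al=np.radians(178.6)  # tool y heading -> choose nearest
ty=np.array([np.cos(al),np.sin(al),0]);tz=np.array([0,0,-1.]);tx=np.cross(ty,tz)
t=R.from_matrix(np.stack([tx,ty,tz],1)); rv=(t*q.inv()).as_rotvec(degrees=True)
print('rv units',rv/8, 'shift units to above piece z=230',((np.array([547.7,-240.4,230])-s['tcp_pos'])/25).round(3))
E
```

```text
blue [ 450.14986652 -243.88121695  140.        ] tcp [437.4 191.4  91.1]
rv units [ 0.11654449 -2.88269005 -0.83859082] shift units to above piece z=230 [  4.41  -17.27    5.555]
```

>>> jog_arm:
  steps: "0 0 1 0 0 0 -1;0 0 1 0 0 0 -1;0 0 1 0 0 0 -1;0.259 -1 0.15 0.007 -0.17 -0.05 0;0.259 -1 0.15 0.007 -0.17 -0.05 0;0.259 -1 0.15 0.007 -0.17 -0.05 0;0.259 -1 0.15 0.007 -0.17 -0.05 0;0.259 -1 0.15 0.007 -0.17 -0.05 0;0.259 -1 0.15 0.007 -0.17 -0.05 0;0.259 -1 0.15 0.007 -0.17 -0.05 0;0.259 -1 0.15 0.007 -0.17 -0.05 0;0.259 -1 0.15 0.007 -0.17 -0.05 0;0.259 -1 0.15 0.007 -0.17 -0.05 0;0.259 -1 0.15 0.007 -0.17 -0.05 0;0.259 -1 0.15 0.007 -0.17 -0.05 0;0.259 -1 0.15 0.007 -0.17 -0.05 0;0.259 -1 0.15 0.007 -0.17 -0.05 0;0.259 -1 0.15 0.007 -0.17 -0.05 0;0.259 -1 0.15 0.007 -0.17 -0.05 0;0.259 -1 0.15 0.007 -0.17 -0.05 0"

```text
time: 10.45
tcp_pos: [547.6, -235.3, 229.9]
orientation: [-0.698, 0.717, -0.0, 0.0]
contact_force: [-1.1, 0.3, -0.5]
gripper_width: 43.4
grip_force: 0.0
```

>>> jog_arm:
  steps: "0 -0.27 0 0 0 0 0.1;0 0 0 0 0 0 0.1;0 0 0 0 0 0 0.1"

```text
time: 10.75
tcp_pos: [546.8, -240.2, 229.3]
orientation: [-0.698, 0.716, 0.001, -0.0]
contact_force: [0.5, -0.6, 0.3]
gripper_width: 47.5
grip_force: 0.0
```

```bash
python3 - <<'E'
from h import *
from scipy.spatial.transform import Rotation as R
s=[]
for _ in range(4): b=cam('side'); s.append(robot.observe())
p=np.mean([x['tcp_pos'] for x in s],0);M=R.from_quat(s[-1]['orientation']).as_matrix()
print(p,M.round(3),s[-1]['gripper_width'],'dz units to 123',(123-p[2])/25)
m=np.zeros((480,800,3),np.uint8); a=cam('top')
m[:,:400]=cv2.resize(b['img'][200:320,340:440,::-1],(400,480),interpolation=cv2.INTER_CUBIC)
m[:,400:]=cv2.resize(a['img'][120:216,370:450,::-1],(400,480),interpolation=cv2.INTER_CUBIC)
cv2.imwrite('pics/g.png',m)
E
```

```text
[ 546.92455947 -239.79419675  229.49600712] [[-0.025 -1.    -0.001]
 [-1.     0.025  0.001]
 [-0.001  0.001 -1.   ]] 47.704484344555155 dz units to 123 -4.25984028466745
```

View pics/g.png

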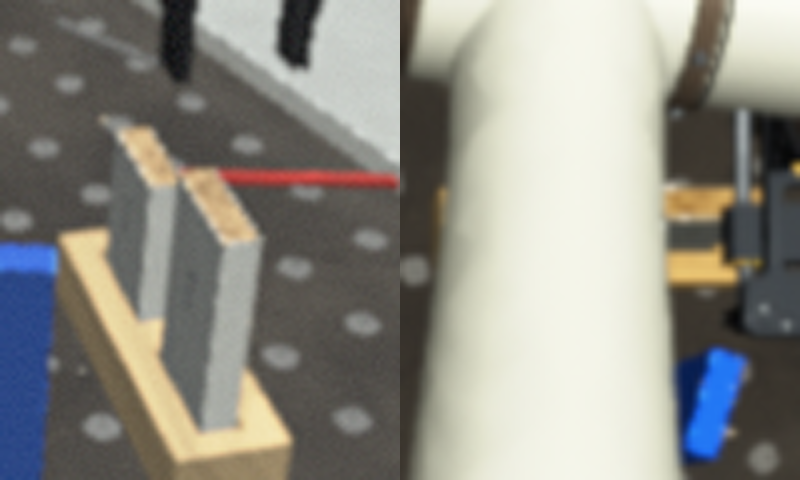

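Fingers straddle the grey right-hand piece: tips at (178,80) and (295,65) in the crop, piece top at (220,205). The blue one is well clear. Descending and gripping.

>>> jog_arm:
  steps: "0.03 -0.02 -0.85 0 0 0 0.1;0 0 -0.85 0 0 0 0.1;0 0 -0.85 0 0 0 0.1;0 0 -0.85 0 0 0 0.1;0 0 -0.5 0 0 0 0.1;0 0 -0.36 0 0 0 0.1;0 0 0 0 0 0 -1;0 0 0 0 0 0 -1;0 0 0 0 0 0 -1;0 0 0 0 0 0 -1"
  squeeze: 20

```text
time: 12.0
tcp_pos: [548.2, -241.2, 124.1]
orientation: [-0.698, 0.716, -0.0, 0.0]
contact_force: [0.5, 1.0, -0.3]
gripper_width: 23.5
grip_force: 0.0
```

>>> jog_arm:
  steps: "0 0 0 0 0 0 -1;0 0 0 0 0 0 -1;0 0 0 0 0 0 -1;0 0 0 0 0 0 -1"

```text
time: 12.4
tcp_pos: [548.1, -241.3, 123.9]
orientation: [-0.698, 0.716, -0.0, 0.0]
contact_force: [0.8, -0.2, 3.3]
gripper_width: 16.8
grip_force: 20.0
```

>>> jog_arm:
  steps: "0 0 0.3 0 0 0 -1;0 0 0.5 0 0 0 -1;0 0 0.6 0 0 0 -1;0 0 0.8 0 0 0 -1;0 0 0.8 0 0 0 -1;0 0 0.8 0 0 0 -1;0 0 0.8 0 0 0 -1;0 0 0.8 0 0 0 -1;0 0 0.6 0 0 0 -1;0 0 0.3 0 0 0 -1;0 0 0 0 0 0 -1"
  squeeze: 25

```text
time: 13.5
tcp_pos: [547.9, -241.2, 282.1]
orientation: [-0.698, 0.716, -0.001, 0.001]
contact_force: [0.6, -0.1, -2.9]
gripper_width: 17.3
grip_force: 25.0
```

```bash
python3 - <<'E'
from h import *
F=[]
for _ in range(4): b=cam('side');s=robot.observe();F.append(np.r_[s['contact_force'],s['tcp_pos'],s['gripper_width'],s['torque']])
print(np.mean(F,0).round(2),s['orientation'])
p=proj(b,[548,-240,225]);x,y=(p-[50,50]).astype(int);print(p)
save(b,'lift.png',(x,y,x+100,y+100),6)
E
```

```text
[-2.0000e-02 -2.3000e-01 -1.4900e+00  5.4720e+02 -2.4092e+02  2.7995e+02
  1.6970e+01  8.0000e-02 -2.0000e-02 -1.0000e-02] [-6.97687996e-01  7.16400117e-01  1.40221904e-03 -6.05536727e-04]
[398.39198078 217.5784267 ]
```

View pics/lift.png

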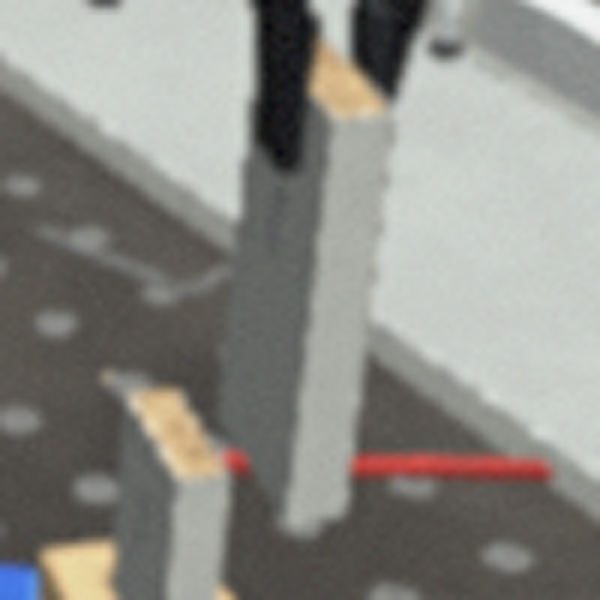

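The piece is held, about 0.15 kg, hanging clear of the rack with its lower end at about (320,520) in the crop; the shorter piece is untouched. Computing the in-hand pose and placement targets.

```bash
python3 - <<'E'
from h import *
from scipy.spatial.transform import Rotation as R
b=cam('side');s=robot.observe();q=R.from_quat(s['orientation'])
f=lambda X,Y:(348+X/6,167+Y/6)
def ony(u,y): o,w=ray(b,*u); return o+w*(y-o[1])/w[1]
for n,u in dict(topL=(330,118),topR=(388,115),botL=(285,525),botR=(350,512)).items(): print(n,ony(f(*u),-271.5).round(1))
th=.094;ez=np.array([0,0,1.]);sx=np.array([np.cos(th),np.sin(th),0]);sy=np.array([-np.sin(th),np.cos(th),0])
def tgt(C,psi):
    p=np.radians(psi);a=np.array([np.sin(p),np.cos(p)]);n=np.array([np.cos(p),-np.sin(p)])
    T=np.array(C)-9.5*n+113*a
    pos=np.array([452.7,192,0])+sx*T[0]+ez*T[1]
    ty=-(sx*n[0]+ez*n[1]);tz=-(sx*a[0]+ez*a[1]);return pos,R.from_matrix(np.stack([np.cross(ty,tz),ty,tz],1))
p=np.array([547.2,-240.9,280]);
for C,psi in(((2,125),19),((2,44),19),((2,14),19),((2,14),23.1)):
    P,Q=tgt(C,psi);print(C,psi,P.round(1),'rel units',((P-p)/25).round(2),'rv units',((Q*q.inv()).as_rotvec(degrees=True)/8).round(3));p=P;q=Q
E
```

```text
topL [ 534.3 -271.5  305.9]
topR [ 552.3 -271.5  304.8]
botL [ 535.  -271.5  166.1]
botR [ 556.4 -271.5  167.4]
(2, 125) 19 [482.4 194.8 234.9] rel units [-2.59 17.43 -1.8 ] rv units [-0.086  2.355  0.856]
(2, 44) 19 [482.4 194.8 153.9] rel units [ 0.    0.   -3.24] rv units [0. 0. 0.]
(2, 14) 19 [482.4 194.8 123.9] rel units [ 0.   0.  -1.2] rv units [0. 0. 0.]
(2, 14) 23.1 [490.1 195.5 121.7] rel units [ 0.31  0.03 -0.09] rv units [-0.048  0.51  -0.   ]
```

>>> jog_arm:
  steps: "-0.144 0.5 0 -0.005 0.131 0.048 -1;-0.144 0.97 -0.1 -0.005 0.131 0.048 -1;-0.144 0.97 -0.1 -0.005 0.131 0.048 -1;-0.144 0.97 -0.1 -0.005 0.131 0.048 -1;-0.144 0.97 -0.1 -0.005 0.131 0.048 -1;-0.144 0.97 -0.1 -0.005 0.131 0.048 -1;-0.144 0.97 -0.1 -0.005 0.131 0.048 -1;-0.144 0.97 -0.1 -0.005 0.131 0.048 -1;-0.144 0.97 -0.1 -0.005 0.131 0.048 -1;-0.144 0.97 -0.1 -0.005 0.131 0.048 -1;-0.144 0.97 -0.1 -0.005 0.131 0.048 -1;-0.144 0.97 -0.1 -0.005 0.131 0.048 -1;-0.144 0.97 -0.1 -0.005 0.131 0.048 -1;-0.144 0.97 -0.1 -0.005 0.131 0.048 -1;-0.144 0.97 -0.1 -0.005 0.131 0.048 -1;-0.144 0.97 -0.1 -0.005 0.131 0.048 -1;-0.144 0.97 -0.1 -0.005 0.131 0.048 -1;-0.144 0.97 -0.1 -0.005 0.131 0.048 -1;0 0.44 0 0 0 0 -1;0 0 0 0 0 0 -1"

```text
time: 15.75
tcp_pos: [482.6, 195.9, 237.8]
orientation: [0.731, -0.663, -0.11, 0.122]
contact_force: [-0.2, -0.8, -0.2]
gripper_width: 17.2
grip_force: 25.0
```

>>> jog_arm:
  steps: "0 0 -0.5 0 0 0 -1;0 0 -0.8 0 0 0 -1;0 0 -0.8 0 0 0 -1;0 0 -0.5 0 0 0 -1;0 0 0 0 0 0 -1;0 0 0 0 0 0 -1"

```text
time: 16.35
tcp_pos: [483.2, 194.1, 173.5]
orientation: [0.73, -0.664, -0.11, 0.122]
contact_force: [0.4, 0.1, -1.7]
gripper_width: 17.3
grip_force: 25.0
```

```bash
python3 - <<'E'
from h import *
F=[]
for _ in range(4): b=cam('side');s=robot.observe();F.append(np.r_[s['contact_force'],s['tcp_pos']])
print(np.mean(F,0).round(2),s['orientation']); a=cam('top')
m=np.zeros((500,800,3),np.uint8)
m[:,:400]=cv2.resize(b['img'][110:210,255:335,::-1],(400,500),interpolation=cv2.INTER_CUBIC)
m[:,400:]=cv2.resize(a['img'][150:250,245:325,::-1],(400,500),interpolation=cv2.INTER_CUBIC)
cv2.imwrite('pics/hov.png',m)
E
```

```text
[-2.0000e-02  3.4000e-01 -1.2300e+00  4.8348e+02  1.9466e+02  1.7412e+02] [ 0.73010592 -0.66356478 -0.10976797  0.12073988]
```

View pics/hov.png

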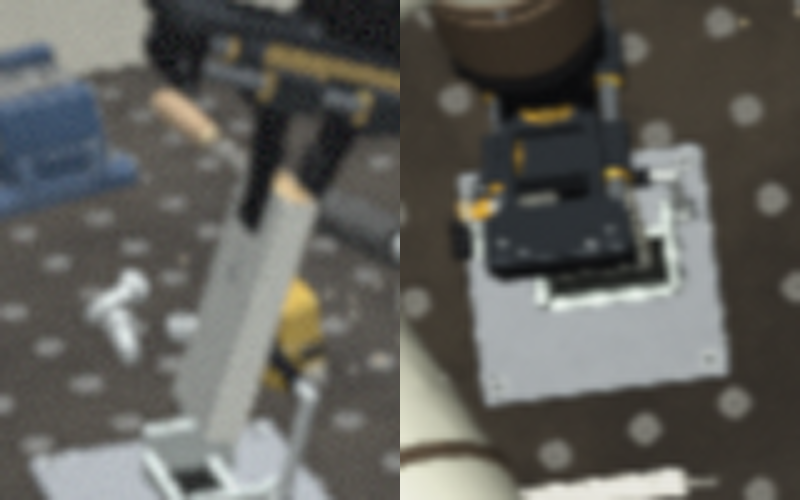

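```bash
python3 - <<'E'
from h import *
b=cam('side');a=cam('top');th=.094
W=lambda x,y,z:[452.7+np.cos(th)*x-np.sin(th)*y,192+np.sin(th)*x+np.cos(th)*y,z]
S=lambda P:((proj(b,P)-[255,110])*5).round(); T=lambda P:((proj(a,P)-[245,150])*5+[400,0]).round()
p=np.radians(19);A=np.array([np.sin(p),np.cos(p)]);n=np.array([np.cos(p),-np.sin(p)])
t=np.array([(483.4-452.7)/np.cos(th)-.3,174.1]);C=t-113*A+9.5*n;print('C',C)
for nm,P in dict(rearbot=C,frontbot=C-19*n,reartop=C+140*A,fronttop=C+140*A-19*n).items(): print(nm,[S(W(P[0],y,P[1])) for y in(-30.5,30.5)])
print('cheek L front top inner',S(W(-20,39,46)),T(W(-20,39,46)),'R',S(W(-20,-39,46)),T(W(-20,-39,46)))
print('lip ends',T(W(-20,39,30)),T(W(-20,-39,30)),'plate corners',[T(W(x,y,8)) for x,y in((65,-67),(-85,-67),(-85,91))])
m=cv2.cvtColor(b['img'],cv2.COLOR_RGB2GRAY)
E
```

```text
C [ 2.72935877 64.16350349]
rearbot [array([236., 442.]), array([202., 393.])]
frontbot [array([204., 437.]), array([171., 388.])]
reartop [array([319., 205.]), array([280., 163.])]
fronttop [array([286., 198.]), array([248., 157.])]
cheek L front top inner [159. 421.] [546. 289.] R [201. 486.] [670. 275.]
lip ends [549. 291.] [672. 276.] plate corners [array([702., 143.]), array([729., 374.]), array([484., 403.])]
```

The predicted piece corners and plate corners match the picture to within a couple of crop pixels. Lowering into the groove.

>>> jog_arm:
  steps: "0 0 -0.5 0 0 0 -1;0 0 -0.5 0 0 0 -1;0 0 -0.5 0 0 0 -1;0 0 -0.2 0 0 0 -1;0 0 0 0 0 0 -1;0 0 0 0 0 0 -1"

```text
time: 17.3
tcp_pos: [483.1, 194.7, 130.6]
orientation: [0.73, -0.663, -0.11, 0.122]
contact_force: [-0.0, -0.7, -2.0]
gripper_width: 17.0
grip_force: 25.0
```

>>> jog_arm:
  steps: "0 0 -0.06 0 0 0 -1;0 0 -0.06 0 0 0 -1;0 0 -0.06 0 0 0 -1;0 0 0 0 0 0 -1"

```text
time: 17.7
tcp_pos: [482.8, 194.6, 126.1]
orientation: [0.73, -0.663, -0.11, 0.122]
contact_force: [0.6, 0.1, -1.7]
gripper_width: 17.1
grip_force: 25.0
```

>>> jog_arm:
  steps: "0.125 0.01 -0.035 -0.02 0.205 0 -1;0.125 0.01 -0.035 -0.02 0.205 0 -1;0 0 0 0 0 0 -1;0 0 0 0 0 0 -1"

```text
time: 18.1
tcp_pos: [486.7, 194.4, 124.3]
orientation: [0.726, -0.66, -0.131, 0.145]
contact_force: [-5.3, -0.5, 0.8]
gripper_width: 17.0
grip_force: 25.0
```

>>> jog_arm:
  steps: "-0.08 -0.01 0 0 0 0 -1;-0.02 0 -0.04 0 0 0 -1;0 0 0 0 0 0 -1;0 0 0 0 0 0 -1"

```text
time: 18.5
tcp_pos: [485.9, 194.6, 123.5]
orientation: [0.726, -0.66, -0.129, 0.143]
contact_force: [-4.5, -0.7, 1.7]
gripper_width: 17.3
grip_force: 25.0
```

>>> jog_arm:
  steps: "-0.06 0 -0.04 0 0 0 -1;-0.04 0 -0.02 0 0 0 -1;0 0 0 0 0 0 -1;0 0 0 0 0 0 -1"

```text
time: 18.9
tcp_pos: [484.9, 194.9, 122.6]
orientation: [0.726, -0.66, -0.128, 0.142]
contact_force: [-1.6, -1.6, 6.2]
gripper_width: 16.7
grip_force: 25.0
```

The foot is on the floor at 6 N and the piece is lightly on the bar. Easing 0.5 mm and releasing.

>>> jog_arm:
  steps: "0 0 0.02 0 0 0 -1;0 0 0 0 0 0 -1;0 0 0 0 0 0 -0.55;0 0 0 0 0 0 -0.5;0 0 0 0 0 0 -0.4;0 0 0 0 0 0 -0.2;0 0 0 0 0 0 -0.1;0 0 0 0 0 0 -0.1;0 0 0 0 0 0 -0.1"
  squeeze: 5

```text
time: 19.8
tcp_pos: [484.2, 194.9, 122.4]
orientation: [0.726, -0.66, -0.129, 0.143]
contact_force: [0.3, 0.6, 0.8]
gripper_width: 38.1
grip_force: 0.0
```

>>> jog_arm:
  steps: "0.07 0.01 0.18 0 0 0 -0.1;0.15 0.01 0.37 0 0 0 -0.1;0.22 0.02 0.55 0 0 0 -0.1;0.3 0.03 0.74 0 0 0 -0.1;0.3 0.03 0.74 0 0 0 -0.1;0.3 0.03 0.8 0 0 0 -0.1;0 -0.5 0.8 0 0 0 -0.1;0 -0.9 0.3 0 0 0 -0.1;0 -0.9 0 0 0 0 -0.1;0 -0.9 0 0 0 0 -0.1;0 -0.9 0 0 0 0 -0.1;0 -0.9 0 0 0 0 -0.1;0 -0.9 0 0 0 0 -0.1;0 -0.9 0 0 0 0 -0.1;0 0 0 0 0 0 -0.1;0 0 0 0 0 0 -0.1"

```text
time: 21.4
tcp_pos: [517.3, 27.2, 234.5]
orientation: [0.726, -0.661, -0.129, 0.143]
contact_force: [-0.4, 1.1, 0.2]
gripper_width: 39.7
grip_force: 0.0
```

```bash
python3 - <<'E'
from h import *
b=cam('side');a=cam('top');s=robot.observe();print(s['tcp_pos'],s['contact_force'],s['time'])
m=np.zeros((500,800,3),np.uint8)
m[:,:400]=cv2.resize(b['img'][120:220,245:325,::-1],(400,500),interpolation=cv2.INTER_CUBIC)
m[:,400:]=cv2.resize(a['img'][150:250,245:325,::-1],(400,500),interpolation=cv2.INTER_CUBIC)
cv2.imwrite('pics/fin.png',m)
E
```

```text
[517.49938849  28.18277485 234.44743153] [ 0.77109569  0.08588447 -0.01265525] 21.5
```

View pics/fin.png

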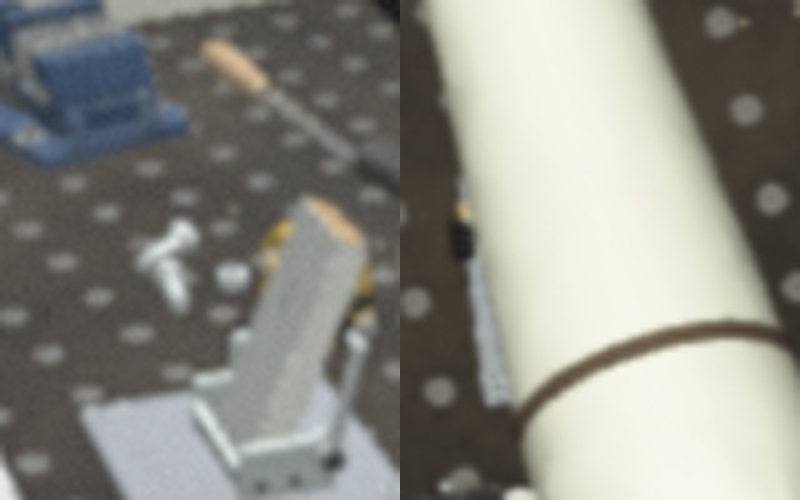

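The piece stands on end in the groove, foot at about (260,430) and top at (335,215). It leans back on the leg, which is still up (arm at (350,390)), and the gripper is clear.

```bash
python3 -c "
from cell import robot
print(robot.job_done())"
```

```text
the job is handed in; nothing more can be done
None
```

The leg is clicked up against its stop (about 1.23 rad; highest force reading about 7 N), the taller test piece stands in the groove leaning back on it, the gripper is clear, and I handed the job in at about 21.5 s.

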